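Cull the faulty comb blocks and fit a sound one to the egg stand

ROBOT

A 6-joint arm with a two-finger parallel gripper is mounted at the origin on the work surface. World frame = base frame: x ahead of the robot, y to its left, z up, the work surface at z = 0. Lengths are in mm, angles in rad, forces in N, time in s.
With the tool pointing down it reaches from about 400 to 925 mm from the base axis. Payload 12.5 kg.
Tool frame: the origin (TCP) lies on the front face of the gripper's body, between the roots of the fingers; the fingertips stand 78 mm ahead of it and the grasp point (between the pads) lies 59 mm ahead of it (env.nose_length is the distance from the TCP to the fingertips, in mm); z points along the fingers, y is the line along which they close (so a half turn about z gives the same grasp; the last joint's range is limited). The gripper opens to 95 mm and grips with 3 to 60 N. Pads are 20 mm wide; open, the fingers measure 119 mm over their backs; the gripper's body (75 mm by 180 mm) begins 59 mm behind the grasp point.
Start: joints at [1.099, 0.491, 1.559, -0, 1.092, -0.106], TCP at [223.542, 583.667, 292.261] pointing down, gripper open.
Joint ranges: [-3.1, 3.1], [-0.84, 2.19], [0.05, 2.79], [-1.13, 4.28], [0.06, 2.93], [-2.69, 2.69]. Speed limits (rad/s): [2.22, 2.22, 2.79, 3.14, 3.14, 3.14].

INTERFACE

Orientations are given as [roll, pitch, yaw] about the fixed x, y, z axes, in that order (R = Rz(yaw) Ry(pitch) Rx(roll)).
In Python, from cell import env gives the robot as it stands.
- The arm moves only by the tool jog_arm, never from a script. Its argument "motion" is a list of rows, each a list of 7 numbers: the turn, a rotation vector about the tool's x, y, z in degrees, then the shift along the tool's x, y, z in mm, then the finger opening in mm, from 0 to 95.1. In form: [[wx, wy, wz, x, y, z, hand], ...]. A call has 1 to 10 rows; each row shifts and turns the commanded pose from where the row before left it, along the tool's axes as they then stand; what a row does not reach is not made up. A row lasts 1/8 s, in which the tool goes at most 62.5 mm and 10.7 degrees, less where a joint would pass 70% of its speed; a pose out of reach is approached as far as the arm can. A call is refused whole if a number of a shift passes 62.5 or a number of a turn 10.7, either way. A call with a gripper value outside its range is refused whole. The fingers move at their own pace and stop on an object; the grip force is fixed at half the most. Time passes only in rows, so rows that do not move let the fingers close. It gives the time, the measured TCP pose, the force, the opening and the grip force at its end, in the units of the state.
- env.state(): the state, without advancing time (a new reading comes with each control period).
- env.read_camera(name): name is "scene" or "top" or "wrist"; returns a dict with "color" (384x512x3 uint8, red, green, blue), "z_map" (384x512 float32, mm along the optical axis (not along the pixel's ray), 0 where there is no reading), "camera_matrix" (3x3 intrinsics, pixels), "world_to_cam" (4x4, takes a point from world to camera coordinates). Camera axes: x right, y up, looking along -z (the intrinsics and any distortion apply to the point x, -y, -z); pixel columns grow to the right and rows downward; lengths in mm; the calibration is good to about 2 mm. A picture is of the moment at which its call begins.
- env.job_done(): hands the job in; it is judged then, once.
Trained networks look in the newest picture that a camera, given by its name, has taken for a name from the list of things; names that differ only in an ending like _2 or _b are one class to them, and where a whole thing is asked for, a point or a joint stands for the part that bears it (a point fixed in the world has none). Each returns a list of dicts, best first, with "score" (0 to 1); they miss things now and then, are a little off and sometimes report something else, mostly with a low value. They report only what shows in the picture. A call takes as long as a camera call. They do not tell look-alikes from the thing itself.
- env.recognise(camera, thing): "location" ([column, row] in pixels, amid what is visible of it).
The state is a dict: "t": time; "joints": joint angles; "qvel": joint speeds; "tau": joint torques, N m; "eef_pos": TCP position; "tcp_rot": TCP orientation; "ft_force": force on the tool from outside, world axes, zero at the start; "moment": the same for the moment, N m; "opening": opening from 0.0 (shut) to 1.0 (fully open); "grip_force": force on a finger pad.
Only numpy, scipy, OpenCV 4.12 (cv2) and the standard library are available. Lean on these libraries where they do the work, as an engineer would, in place of code of your own. Each camera call takes 0.05 s, during which the arm holds its last target. There are 200 camera calls.

TASK

Two of the four beech comb blocks in the dark wooden tray are faulty (one has a snapped-off fin, one an uncut gap): first put both in the cardboard reject box. Then stand one of the two sound blocks upright on the green mat, let go and take it again by its ends, and lower it into the stand base so that its fins interlace with the base's fins and it sits fully home and upright. Leave the other sound block standing in the tray, and do not knock the other things on the table about.

Things in the scene. Friction and masses are not known exactly. Their poses are not given: they have to be found in the camera images.
- sound_a: plain beech block, 40 mm (its x) by 60 mm (its y), 80 mm tall, about 0.12 kg: a solid upper 50 mm and, below, a true comb of four fins 7.5 mm thick along y, 30 mm long, with three 10 mm gaps (fin pitch 17.5 mm); a half turn about z makes no difference. Stands fins down in a pocket of the tray, any of the four. Origin: centre of its underside, at the level of the full fins' tips; z up. One of two sound blocks.
- sound_b: Exactly like sound_a: the other sound block.
- odd_short: plain beech block, 40 mm (its x) by 60 mm (its y), 80 mm tall, about 0.12 kg: a solid upper 50 mm and, below, four fins 7.5 mm thick along y, 30 mm long, with three 10 mm gaps (fin pitch 17.5 mm), but the end fin on its +y side is snapped off to an 8 mm stub. Stands fins down in a pocket of the tray, any of the four. Origin: centre of its underside, at the level of the full fins' tips; z up.
- odd_uncut: plain beech block, 40 mm (its x) by 60 mm (its y), 80 mm tall, about 0.12 kg: a solid upper 50 mm and, below, four fins 7.5 mm thick along y, 30 mm long, with three 10 mm gaps (fin pitch 17.5 mm), but the gap on its -y side was never cut, so two fins and the gap are one solid lump. Stands fins down in a pocket of the tray, any of the four. Origin: centre of its underside, at the level of the full fins' tips; z up.
- tray: fixed dark wooden tray, 70 mm (x) by 304 mm (y), open on its x sides but for 12 mm high lips. 8 mm thick walls across y, rising to 84 mm, part it into four 66 mm pockets centred at y = -111, -37, 37, 111 mm: no room for a finger at the 60 mm ends of a block. Origin: centre of its underside.
- tray_floor (a point): centre of the tray's inner floor, 6 mm above the tray's origin; the blocks stand on it, up to 7 mm off the pocket centre in x, fins seen from the x sides.
- base: fixed beech stand base, 70 mm (x) by 120 mm (y), stands left or right. Two 12 mm cheeks along y, 46 mm apart inside (x = -23 to 23 mm), 100 mm tall, make a channel open above and at both y ends. Five upright fins, 6 mm thick, cross it at y = -35, -17.5, 0, 17.5, 35 mm, tops at 38 mm. Origin: centre of its underside.
- base_floor (a point): centre of the channel's floor, 10 mm above the base's origin, axes as the base's. A comb block is home with its underside here, its y along the base's y (either way round), 2 mm play beside each fin, its top 10 mm below the cheeks: no room for fingers beside its 40 mm-apart faces, but room at its ends, 60 mm apart.
- rejects: fixed open cardboard box, 160 mm (x) by 170 mm (y), 45 mm high, 5 mm walls and floor. Stands left or right, opposite the stand base. Origin: centre of its underside.
- mat: fixed dark green cutting mat, 130 x 130 mm, 3 mm thick, nearest the robot, between base and reject box. Origin: centre of its underside.
- carved_egg: carved goose egg on a turned wooden foot, 68 mm across, 109 mm tall. Bystander, loose; origin at the centre of its underside.
- pencil_cup: white ceramic cup, 64 mm across, 90 mm tall. Bystander, loose; origin at the centre of its underside.
- wax_pot: small amber jar, 36 mm across, 40 mm tall. Bystander, loose; origin at the centre of its underside.
- sanding_block: cork block 30 x 75 x 25 mm. Bystander, loose; origin at the centre of its underside.
- brush: brush 170 mm long, lying beyond the tray. Bystander, loose; origin in it, near its underside.
- egg_blank: plain goose egg on a wooden foot, 60 mm across, 92 mm tall. Bystander, loose; origin at the centre of its underside.
Things that resemble listed ones, but are neither listed nor needed, are in the scene too. Leave any purple or white look-alike of the rejects alone.

How it is judged:
By the outcome, as a careful person would: the job done as asked, in the order asked, and still so for the second after the job is handed in, with the robot touching nothing.
It also fails if it takes over 72 s, if anything falls off the work surface, if the arm or the gripper's body presses on something with over 40 N, if the wrist force passes 120 N, or if a joint passes its speed limit or range.

## Working session

There is one attempt and no reset: what is moved stays moved. The work goes in short steps, Python scripts to look and compute and a tool call to move; the robot and the scene stay as the last step left them, time stands still between calls to the robot, and variables do not carry over. Pictures are saved under pics/ and viewed, at most 10 in all, crops included, and the job is handed in when it is done.

Besides the shell and the picture viewer there is one more tool, called as name(argument=value, ...), one argument or row to a line, values as JSON. jog_arm: Moves the arm, as the interface text tells. Its arguments: {"type":"object","properties":{"motion":{"type":"array"}},"required":["motion"]}

```bash
ls; mkdir -p pics; cat > h.py <<'E'
import numpy as np, cv2
from cell import env
def cloud(c):
    K=c["camera_matrix"];z=c["z_map"];h,w=z.shape
    u,v=np.meshgrid(np.arange(w),np.arange(h))
    P=np.stack([(u-K[0,2])/K[0,0]*z,-(v-K[1,2])/K[1,1]*z,-z,np.ones_like(z)],-1)
    return (P@np.linalg.inv(c["world_to_cam"]).T)[...,:3]
def save(img,n,s=1):
    cv2.imwrite("pics/"+n,cv2.resize(img[...,::-1],None,fx=s,fy=s,interpolation=cv2.INTER_CUBIC))
E
python3 - <<'E'
from h import *
a=env.read_camera("scene");b=env.read_camera("top")
np.savez("v0.npz",sc=a["color"],tc=b["color"],sp=cloud(a),tp=cloud(b))
for n,c in(("scene",a),("top",b)):
    print(n,c["camera_matrix"].round(1).tolist(),np.linalg.inv(c["world_to_cam"]).round(2).tolist())
    P=cloud(c)
    for t in["sound_a","odd_short","odd_uncut","tray","base","rejects","mat","carved_egg","pencil_cup","wax_pot","sanding_block","brush","egg_blank"]:
        r=env.recognise(n,t)
        print(t,[(np.round(q["location"]).tolist(),round(q["score"],2),P[int(q["location"][1]),int(q["location"][0])].round().tolist()) for q in r])
save(a["color"],"s0.png",1.5);save(b["color"],"t0.png",1.5)
print(env.state(), env.nose_length)
E
```

```text
pics
scene [[413.0, 0.0, 255.2], [0.0, 413.0, 186.7], [0.0, 0.0, 1.0]] [[-0.16, -0.79, 0.59, 1149.47], [0.99, -0.13, 0.08, 51.03], [0.01, 0.59, 0.8, 968.27], [0.0, 0.0, 0.0, 1.0]]
sound_a [([278.0, 241.0], 0.95, [658.0, 40.0, 88.0]), ([218.0, 234.0], 0.73, [659.0, -108.0, 83.0])]
odd_short [([246.0, 235.0], 0.77, [651.0, -40.0, 88.0])]
odd_uncut [([307.0, 241.0], 0.82, [647.0, 109.0, 88.0])]
tray [([262.0, 248.0], 0.59, [663.0, 2.0, 56.0])]
base [([369.0, 196.0], 0.94, [497.0, 255.0, 102.0]), ([265.0, 253.0], 0.72, [660.0, 10.0, 26.0])]
rejects [([176.0, 108.0], 0.88, [167.0, -361.0, 8.0]), ([370.0, 140.0], 0.73, [206.0, 282.0, 8.0])]
mat [([269.0, 192.0], 0.8, [457.0, -9.0, 5.0])]
carved_egg [([383.0, 278.0], 0.66, [709.0, 290.0, 83.0]), ([140.0, 214.0], 0.39, [605.0, -339.0, 32.0])]
pencil_cup [([139.0, 215.0], 0.66, [606.0, -339.0, 28.0])]
wax_pot [([309.0, 219.0], 0.74, [551.0, 109.0, 43.0])]
sanding_block [([235.0, 211.0], 0.57, [549.0, -88.0, 24.0])]
brush [([261.0, 304.0], 0.82, [794.0, 20.0, 20.0])]
egg_blank [([125.0, 173.0], 0.72, [496.0, -410.0, 58.0])]
top [[351.3, 0.0, 2
[... 993 characters left out ...]
-397.0, 73.0])]
{'t': 1.4, 'joints': array([ 1.09938686e+00,  4.90923577e-01,  1.55890010e+00,  2.16310857e-05,
        1.09168347e+00, -1.05590325e-01]), 'qvel': array([-0.00063464,  0.00039319,  0.00182031, -0.00061667, -0.00016881,
       -0.00141805]), 'tau': array([-5.59043256e-04, -6.12467694e+01, -2.58427942e+01,  6.92654634e-02,
        4.45939531e-02,  1.09709259e-05]), 'eef_pos': array([223.5484369 , 583.67043398, 292.24625371]), 'tcp_rot': array([ 3.14150561e+00, -1.00782897e-05,  2.77576354e+00]), 'ft_force': array([-0.347499  , -0.36535271,  0.74954998]), 'moment': array([-0.0575822 , -0.05240381, -0.00087172]), 'grip_force': 0.0, 'opening': 0.9988854505051008} 77.60000000000001
```

View pics/s0.png

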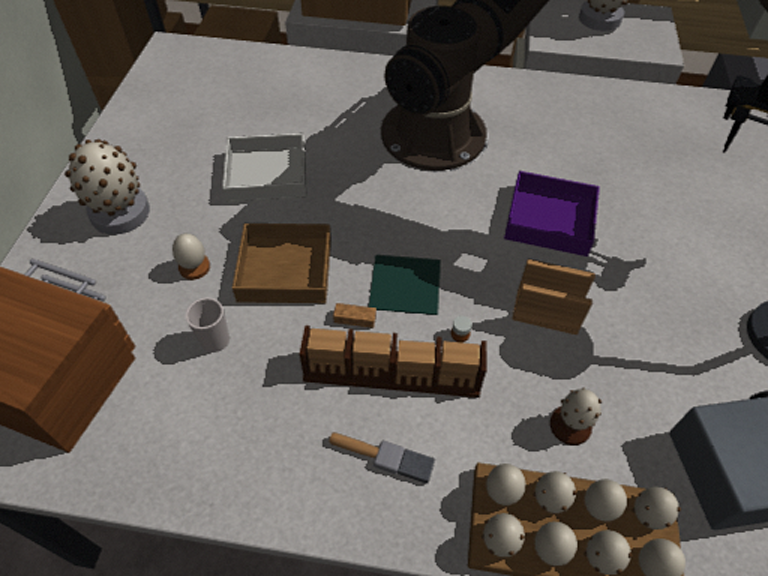

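View pics/t0.png

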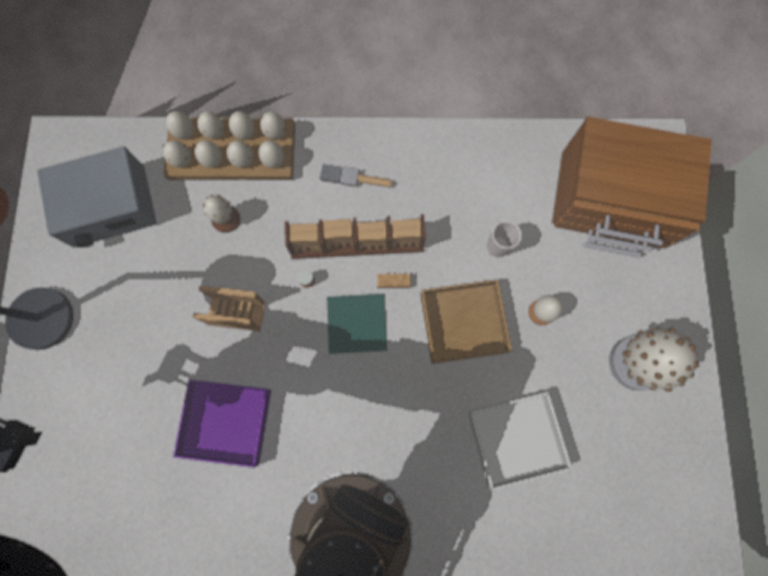

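```bash
python3 - <<'E'
from h import *
d=np.load("v0.npz")
save(d["sc"][205:275,190:345],"crop0.png",5)
P=d["tp"].reshape(-1,3);C=d["tc"].reshape(-1,3).astype(int)
def rect(n,m):
    q=P[m]; 
    if len(q)<10: print(n,len(q));return
    print(n,len(q),"med",np.median(q,0).round(1),"rect",cv2.minAreaRect(q[:,:2].astype(np.float32)))
def box(x0,x1,y0,y1,z0,z1): return (P[:,0]>x0)&(P[:,0]<x1)&(P[:,1]>y0)&(P[:,1]<y1)&(P[:,2]>z0)&(P[:,2]<z1)
rect("tray+blocks",box(550,750,-200,200,70,110))
rect("base cheeks",box(380,600,180,360,90,115))
rect("box rim",box(330,600,-360,-150,36,60))
g=(C[:,1]>C[:,0]+10)&(C[:,1]>C[:,2]+5)
rect("mat",box(350,560,-120,120,-10,20)&g)
np.set_printoptions(suppress=True)
E
```

```text
tray+blocks 1236 med [634.5  -1.9  85.8] rect ((637.6395263671875, -2.5023651123046875), (57.938568115234375, 303.48699951171875), 3.7078728675842285)
base cheeks 325 med [449.3 262.4 100. ] rect ((466.99676513671875, 263.9094543457031), (119.58023071289062, 69.87342834472656), 83.09935760498047)
box rim 381 med [ 447.6 -253.4   44.7] rect ((479.3522644042969, -252.45660400390625), (218.37716674804688, 197.80230712890625), 8.423030853271484)
mat 366 med [467.8 -18.2   3.7] rect ((448.73760986328125, -6.128299713134766), (112.10381317138672, 122.2037353515625), 2.569288492202759)
```

View crop.

View pics/crop0.png

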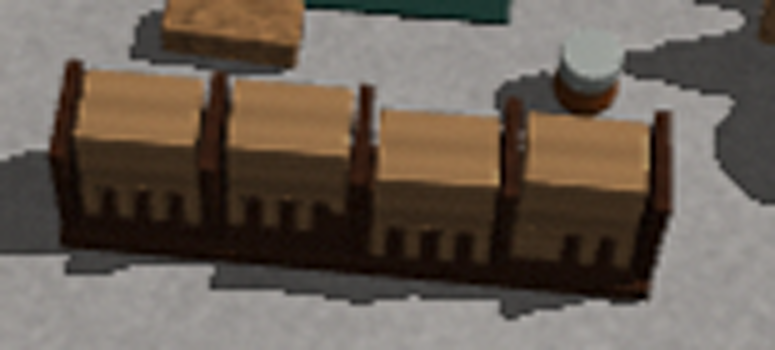

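```bash
python3 - <<'E'
from h import *
d=np.load("v0.npz")
for k in "ts":
    P=d[k+"p"].reshape(-1,3);C=d[k+"c"].reshape(-1,3).astype(int)
    def box(x0,x1,y0,y1,z0,z1): return (P[:,0]>x0)&(P[:,0]<x1)&(P[:,1]>y0)&(P[:,1]<y1)&(P[:,2]>z0)&(P[:,2]<z1)
    def rect(n,m):
        q=P[m][:,:2].astype(np.float32); r=cv2.minAreaRect(q); print(k,n,len(q),"z",np.median(P[m][:,2]).round(1),np.array(r[0]).round(1),np.array(r[1]).round(1),"y-dir deg",round(r[2],2),"mean",q.mean(0).round(1))
    light=C.sum(1)>230
    for i,y in enumerate((-111,-37,37,111)):
        rect("blk%d"%i,box(590,690,y-38,y+38,76,95)&light)
    rect("tray",box(550,750,-200,200,70,110))
    rect("base",box(380,600,180,360,90,115))
    rect("basefins",box(420,520,200,330,30,55))
    rect("box",box(330,560,-350,-150,35,55)&(C[:,0]>C[:,2]+15))
    g=(C[:,1]>C[:,0]+10)&(C[:,1]>C[:,2]+5)
    rect("mat",box(350,560,-120,120,-10,20)&g)
    rect("wax",box(500,570,80,130,15,60)); rect("sand",box(520,580,-140,-40,15,40))
E
```

```text
t blk0 284 z 86.3 [ 645.1 -111. ] [52.3 77.6] y-dir deg 3.12 mean [ 641.6 -112.2]
t blk1 268 z 86.0 [640.1 -36.7] [53.9 76.5] y-dir deg 3.28 mean [635.1 -38.3]
t blk2 265 z 85.7 [637.2  36.6] [50.4 76. ] y-dir deg 6.27 mean [639.2  36.7]
t blk3 280 z 86.3 [629.1 110.9] [55.8 72.5] y-dir deg 3.55 mean [629.6 110.4]
t tray 1236 z 85.8 [637.6  -2.5] [ 57.9 303.5] y-dir deg 3.71 mean [635.1  -1.9]
t base 325 z 100.0 [467.  263.9] [119.6  69.9] y-dir deg 83.1 mean [465.8 263.2]
t basefins 226 z 38.4 [462.2 261. ] [118.   66.7] y-dir deg 86.45 mean [468.3 259.9]
t box 358 z 44.6 [ 448.1 -243.4] [159.3 170.7] y-dir deg 8.45 mean [ 442.8 -248.5]
t mat 366 z 3.7 [448.7  -6.1] [112.1 122.2] y-dir deg 2.57 mean [460.3 -14.3]
t wax 95 z 40.3 [543.  107.4] [33.  31.9] y-dir deg 63.79 mean [541.1 107. ]
t sand 200 z 25.7 [540.  -86.5] [29.3 70.7] y-dir deg 1.06 mean [539.8 -86.1]
s blk0 335 z 87.0 [ 638.2 -110.7] [43.2 74.2] y-dir deg 0.64 mean [ 639.  -112.8]
s blk1 340 z 87.0 [632.2 -35.6] [42.3 73.7] y-dir deg 4.76 mean [632.7 -37.7]
s blk2 344 z 87.0 [637.7  32.8] [42.3 65. ] y-dir deg 1.86 mean [638.   35.3]
s blk3 345 z 87.1 [626.9 114.4] [44.6 75.4] y-dir deg 9.74 mean [628.3 109. ]
s tray 2137 z 86.2 [635.3  -2. ] [ 58.9 303.8] y-dir deg 3.34 mean [638.7  -0.9]
s base 562 z 99.9 [466.  264.5] [119.7  73.4] y-dir deg 83.24 mean [468.3 264.6]
s basefins 387 z 45.4 [470.1 263.9] [120.   66.1] y-dir deg 82.5 mean [478.8 262.9]
s box 605 z 43.7 [ 447.4 -242.5] [164.8 170.4] y-dir deg 8.67 mean [ 451.9 -244.7]
s mat 893 z 4.5 [449.5  -6.2] [118.1 127.1] y-dir deg 4.09 mean [462.5  -9.7]
s wax 158 z 40.1 [542.  108.2] [32.4 33.4] y-dir deg 68.94 mean [545.6 108.4]
s sand 305 z 25.7 [539.  -86.4] [32.8 74.7] y-dir deg 0.85 mean [541.4 -85.7]
```

The crop shows four blocks in the tray. From left to right they are sound (y=-111), end fin missing on the right at about (340,215) (odd_short, y=-37), sound (y=37), and only two gaps at (571,250) and (606,250) (odd_uncut, y=111). The cardboard box is the brown one at (447,-243), and the base is at (466.5,264) with a yaw of about -6.8°.

```bash
cat > go.py <<'E'
import sys
from h import *
from scipy.spatial.transform import Rotation as R
# go.py x y z closing_deg : remaining turn about tool z, and shift in tool axes once turned
def go(x,y,z,cl):
    s=env.state();M=R.from_euler("xyz",s["tcp_rot"]);yaw=np.degrees(s["tcp_rot"][2])
    d=(cl+90-yaw+90)%180-90
    G=R.from_euler("xyz",[np.pi,0,np.radians(yaw+d)])
    print("t",round(s["t"],2),"pos",s["eef_pos"].round(1),"rot",np.degrees(s["tcp_rot"]).round(2),"F",s["ft_force"].round(1),"turn(tool)",np.degrees((M.inv()*G).as_rotvec()).round(2),"shift",G.inv().apply(np.array([x,y,z])-s["eef_pos"]).round(1),"j1,j6",s["joints"][[0,5]].round(2))
if __name__=="__main__": go(*map(float,sys.argv[1:]))
E
python3 go.py 628 109 240 3.5
```

```text
t 1.4 pos [223.5 583.7 292.2] rot [180.    -0.   159.04] F [-0.3 -0.4  0.7] turn(tool) [ 0.   -0.   65.54] shift [-498.5  374.7   52.2] j1,j6 [ 1.1  -0.11]
```

jog_arm(
  motion=[
    [0, 0, 9.36, 0, 0, 0, 70],
    [0, 0, 9.36, 0, 0, 0, 70],
    [0, 0, 9.36, 0, 0, 0, 70],
    [0, 0, 9.36, 0, 0, 0, 70],
    [0, 0, 9.36, 0, 0, 0, 70],
    [0, 0, 9.36, 0, 0, 0, 70],
    [0, 0, 9.34, 0, 0, 0, 70],
    [0, 0, 0, -45, 34, 5, 70],
    [0, 0, 0, -45, 34, 5, 70],
    [0, 0, 0, -45, 34, 5, 70],
  ],
)

```text
t: 2.65
eef_pos: [334.5, 454.0, 277.2]
tcp_rot: [3.141, -0.0, 1.633]
ft_force: [-0.1, 0.6, 1.2]
opening: 0.734
grip_force: 0.0
```

```bash
python3 go.py 628 109 240 3.5
```

```text
t 2.65 pos [334.5 454.  277.2] rot [ 1.7998e+02 -2.0000e-02  9.3570e+01] F [-0.1  0.6  1.2] turn(tool) [ 0.02 -0.02  0.07] shift [-362.2  271.9   37.2] j1,j6 [0.82 0.76]
```

jog_arm(
  motion=[
    [0, 0, 0, -45, 34, 5, 70],
    [0, 0, 0, -45, 34, 5, 70],
    [0, 0, 0, -45, 34, 5, 70],
    [0, 0, 0, -45, 34, 5, 70],
    [0, 0, 0, -45, 34, 5, 70],
    [0, 0, 0, -45, 34, 5, 70],
    [0, 0, 0, -45, 34, 5, 70],
    [0, 0, 0, -45, 33, 3, 70],
    [0, 0, 0, 0, 0, 0, 70],
  ],
)

```text
t: 3.78
eef_pos: [628.2, 109.6, 238.5]
tcp_rot: [3.142, 0.0, 1.629]
ft_force: [-0.8, -1.0, -0.6]
opening: 0.735
grip_force: 0.0
```

```bash
python3 go.py 628 109 125 3.5; python3 - <<'E'
from h import *
c=env.read_camera("wrist"); P=cloud(c); save(c["color"],"w1.png",1.3)
print(np.linalg.inv(c["world_to_cam"]).round(2).tolist())
np.savez("w1.npz",c=c["color"],p=P)
Q=P.reshape(-1,3)
for y in(-37,37,111):
    m=(abs(Q[:,1]-y+2)<25)&(abs(Q[:,2]-86)<4)&(abs(Q[:,0]-635)<60)
    if m.sum(): print(y,m.sum(),np.percentile(Q[m],[1,50,99],axis=0).round(1).tolist())
E
```

```text
t 3.77 pos [628.2 109.6 238.5] rot [1.800e+02 1.000e-02 9.332e+01] F [-0.8 -1.  -0.6] turn(tool) [ 0.    0.01 -0.18] shift [ -0.6  -0.2 113.5] j1,j6 [0.07 0.01]
[[1.0, -0.06, -0.01, 623.37], [0.06, 0.97, 0.24, 177.26], [-0.0, -0.24, 0.97, 330.83], [0.0, 0.0, 0.0, 1.0]]
37 1108 [[618.9, 10.3, 84.3], [638.7, 23.4, 85.9], [657.7, 36.3, 87.2]]
111 2675 [[608.4, 84.5, 84.3], [627.9, 109.7, 85.9], [647.7, 133.5, 87.4]]
```

View pics/w1.png

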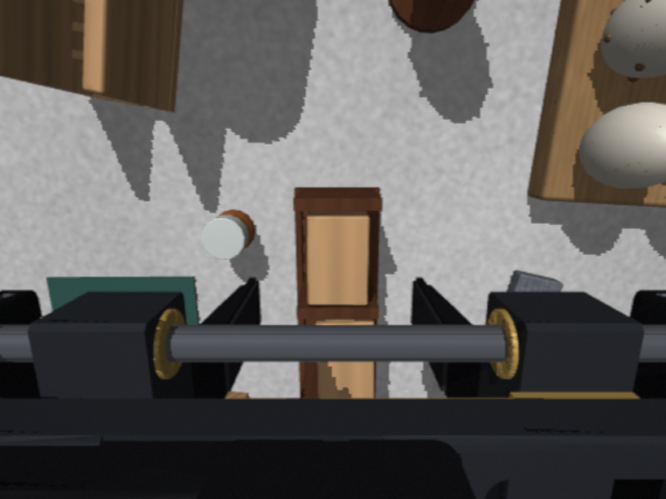

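The wrist picture shows the block centred between the fingers at about (338,260). The wax pot at (225,237) is clear. Descending.

jog_arm(
  motion=[
    [0, 0, 0, -0.6, 0, 30, 70],
    [0, 0, 0, 0, 0, 40, 70],
    [0, 0, 0, 0, 0, 30, 70],
    [0, 0, 0, 0, 0, 13, 70],
    [0, 0, 0, 0, 0, 0, 30],
    [0, 0, 0, 0, 0, 0, 30],
    [0, 0, 0, 0, 0, 0, 30],
    [0, 0, 0, 0, 0, 0, 30],
  ],
)

```text
t: 4.82
eef_pos: [626.8, 112.1, 127.2]
tcp_rot: [3.14, -0.0, 1.632]
ft_force: [1.0, 1.4, 4.5]
opening: 0.421
grip_force: 30.0
```

jog_arm(
  motion=[
    [0, 0, 0, 0, 0, -20, 30],
    [0, 0, 0, 0, 0, -40, 30],
    [0, 0, 0, 0, 0, -40, 30],
    [0, 0, 0, 0, 0, -20, 30],
    [0, 0, 0, 0, 0, 0, 30],
  ],
)

```text
t: 5.45
eef_pos: [626.7, 112.0, 247.7]
tcp_rot: [3.139, -0.0, 1.633]
ft_force: [0.5, 0.1, -1.6]
opening: 0.421
grip_force: 30.0
```

```bash
python3 go.py 453.5 -282.5 240 8.5; python3 go.py 453.5 -282.5 128 8.5
```

```text
t 5.45 pos [626.7 112.  247.7] rot [ 1.7984e+02 -1.0000e-02  9.3540e+01] F [ 0.5  0.1 -1.6] turn(tool) [ 0.16  0.   -4.96] shift [-364.6 -229.6    7.7] j1,j6 [0.07 0.01]
t 5.45 pos [626.7 112.  247.7] rot [ 1.7984e+02 -1.0000e-02  9.3540e+01] F [ 0.5  0.1 -1.6] turn(tool) [ 0.16  0.   -4.96] shift [-364.6 -229.6  119.7] j1,j6 [0.07 0.01]
```

jog_arm(
  motion=[
    [0, 0, -4.96, -20, -12, 0, 30],
    [0, 0, 0, -43, -27, 1, 30],
    [0, 0, 0, -43, -27, 1, 30],
    [0, 0, 0, -43, -27, 1, 30],
    [0, 0, 0, -43, -27, 1, 30],
    [0, 0, 0, -43, -27, 1, 30],
    [0, 0, 0, -43, -27, 1, 30],
    [0, 0, 0, -43, -27, 1, 30],
    [0, 0, 0, -43, -27, 1, 30],
    [0, 0, 0, 0, 0, 0, 30],
  ],
)

```text
t: 6.7
eef_pos: [451.4, -283.2, 236.9]
tcp_rot: [-3.14, -0.001, 1.715]
ft_force: [0.9, -0.4, -1.0]
opening: 0.416
grip_force: 30.0
```

```bash
python3 go.py 453.5 -282.5 128 8.5
```

```text
t 6.7 pos [ 451.4 -283.2  236.9] rot [-1.7992e+02 -7.0000e-02  9.8270e+01] F [ 0.9 -0.4 -1. ] turn(tool) [-0.08 -0.07 -0.22] shift [  0.3   2.2 108.9] j1,j6 [-0.68 -0.83]
```

jog_arm(
  motion=[
    [0, 0, 0, 0, 2, 35, 30],
    [0, 0, 0, 0, 0, 40, 30],
    [0, 0, 0, 0, 0, 25, 30],
    [0, 0, 0, 0, 0, 8, 30],
    [0, 0, 0, 0, 0, 0, 30],
    [0, 0, 0, 0, 0, 1, 30],
  ],
)

```text
t: 7.45
eef_pos: [455.3, -280.5, 130.0]
tcp_rot: [3.141, 0.001, 1.719]
ft_force: [0.3, 0.2, -0.3]
opening: 0.416
grip_force: 30.0
```

jog_arm(
  motion=[
    [0, 0, 0, 0, 0, 2.5, 30],
    [0, 0, 0, 0, 0, 0, 30],
    [0, 0, 0, 0, 0, 0, 60],
    [0, 0, 0, 0, 0, 0, 60],
    [0, 0, 0, 0, 0, -5, 60],
    [0, 0, 0, 0, 0, -40, 60],
    [0, 0, 0, 0, 0, -50, 60],
    [0, 0, 0, 0, 0, -20, 60],
    [0, 0, 0, 0, 0, 0, 70],
  ],
)

```text
t: 8.57
eef_pos: [455.1, -280.7, 243.2]
tcp_rot: [3.139, 0.002, 1.719]
ft_force: [-0.4, 0.6, -0.2]
opening: 0.692
grip_force: 0.0
```

```bash
python3 go.py 634 -39 238 3.5; python3 - <<'E'
from h import *
c=env.read_camera("wrist"); Q=cloud(c).reshape(-1,3)
m=(Q[:,0]>370)&(Q[:,0]<530)&(Q[:,1]>-325)&(Q[:,1]<-150)
for a,b in((-5,12),(35,55),(75,95)):
    n=m&(Q[:,2]>a)&(Q[:,2]<b)
    if n.sum()>5: print(a,n.sum(),np.percentile(Q[n],[1,50,99],axis=0).round(1).tolist(),cv2.minAreaRect(Q[n][:,:2].astype(np.float32)))
E
```

```text
t 8.57 pos [ 455.1 -280.7  243.2] rot [1.7987e+02 1.3000e-01 9.8500e+01] F [-0.4  0.6 -0.2] turn(tool) [0.14 0.13 5.  ] shift [230.3 193.3   5.2] j1,j6 [-0.68 -0.82]
-5 18241 [[371.9, -320.3, -0.2], [441.4, -225.1, 4.9], [526.3, -152.9, 9.5]] ((449.98211669921875, -237.5338134765625), (174.93907165527344, 159.961181640625), 89.9749755859375)
35 3137 [[370.5, -321.3, 35.2], [480.7, -191.5, 44.2], [529.3, -151.2, 49.1]] ((445.6666259765625, -241.67230224609375), (159.50132751464844, 169.95596313476562), 7.137179851531982)
75 3107 [[432.5, -314.4, 79.5], [453.9, -282.6, 84.9], [475.4, -253.9, 86.4]] ((454.1514892578125, -284.69635009765625), (40.04619216918945, 60.286014556884766), 7.915667533874512)
```

jog_arm(
  motion=[
    [0, 0, 5, 18, 15, 0, 70],
    [0, 0, 0, 43, 36, 1, 70],
    [0, 0, 0, 43, 36, 1, 70],
    [0, 0, 0, 43, 36, 1, 70],
    [0, 0, 0, 43, 36, 1, 70],
    [0, 0, 0, 40, 34, 1, 70],
    [0, 0, 0, 0, 0, 0, 70],
  ],
)

```text
t: 9.5
eef_pos: [632.7, -35.1, 234.4]
tcp_rot: [-3.139, -0.001, 1.635]
ft_force: [-0.6, -0.5, 0.2]
opening: 0.738
grip_force: 0.0
```

```bash
python3 - <<'E'
from h import *
c=env.read_camera("wrist"); Q=cloud(c).reshape(-1,3)
for y in(-37,37):
    m=(abs(Q[:,1]-y+2)<25)&(abs(Q[:,2]-86)<4)&(abs(Q[:,0]-635)<60)
    if m.sum(): print(y,m.sum(),np.percentile(Q[m],[1,50,99],axis=0).round(1).tolist(),cv2.minAreaRect(Q[m][:,:2].astype(np.float32)))
E
python3 go.py 634 -39 125 3.5
```

```text
-37 2726 [[612.1, -63.4, 84.3], [632.1, -37.9, 85.9], [652.2, -14.5, 87.4]] ((632.4104614257812, -38.94673156738281), (40.530006408691406, 51.30524826049805), 2.379390239715576)
37 3406 [[617.3, 10.6, 84.1], [637.5, 35.9, 85.8], [657.8, 59.5, 87.5]] ((637.7025756835938, 35.069053649902344), (40.058284759521484, 51.921443939208984), 4.506089210510254)
t 9.55 pos [631.8 -36.6 234.6] rot [-1.7984e+02 -4.0000e-02  9.3640e+01] F [-1.1  0.7 -0.4] turn(tool) [-0.16 -0.04  0.14] shift [ -2.5   2.  109.6] j1,j6 [-0.16 -0.23]
```

jog_arm(
  motion=[
    [0, 0, 0, -2, 0, 30, 70],
    [0, 0, 0, 0, 0, 40, 70],
    [0, 0, 0, 0, 0, 30, 70],
    [0, 0, 0, 0, 0, 9, 70],
    [0, 0, 0, 0, 0, 0, 30],
    [0, 0, 0, 0, 0, 0, 30],
    [0, 0, 0, 0, 0, 0, 30],
    [0, 0, 0, 0, 0, -10, 30],
    [0, 0, 0, 0, 0, -40, 30],
    [0, 0, 0, 0, 0, -50, 30],
  ],
)

```text
t: 10.8
eef_pos: [631.5, -39.9, 228.9]
tcp_rot: [-3.14, -0.0, 1.632]
ft_force: [0.1, -0.4, -1.1]
opening: 0.419
grip_force: 30.0
```

jog_arm(
  motion=[
    [0, 0, 0, 0, 0, -14, 30],
    [0, 0, 0, 0, 0, 0, 30],
  ],
)

```text
t: 11.05
eef_pos: [631.8, -39.9, 242.4]
tcp_rot: [3.14, 0.0, 1.632]
ft_force: [0.7, -0.5, -2.6]
opening: 0.423
grip_force: 30.0
```

```bash
python3 go.py 441 -203 240 8.5
```

```text
t 11.05 pos [631.8 -39.9 242.4] rot [1.7992e+02 1.0000e-02 9.3510e+01] F [ 0.7 -0.5 -2.6] turn(tool) [ 0.08  0.02 -4.99] shift [-133.1 -212.8    2.4] j1,j6 [-0.17 -0.23]
```

jog_arm(
  motion=[
    [0, 0, -5, -13, -20, 0, 30],
    [0, 0, 0, -24, -39, 0, 30],
    [0, 0, 0, -24, -39, 0, 30],
    [0, 0, 0, -24, -39, 0, 30],
    [0, 0, 0, -24, -39, 0, 30],
    [0, 0, 0, -24, -37, 0, 30],
    [0, 0, 0, 0, 0, 0, 30],
    [0, 0, 0, 0, 0, 0, 30],
  ],
)

```text
t: 12.05
eef_pos: [439.6, -201.3, 240.8]
tcp_rot: [-3.141, -0.001, 1.719]
ft_force: [0.5, -0.2, -1.5]
opening: 0.417
grip_force: 30.0
```

```bash
python3 go.py 441 -203 126 8.5
```

```text
t 12.05 pos [ 439.6 -201.3  240.8] rot [-1.7994e+02 -7.0000e-02  9.8470e+01] F [ 0.5 -0.2 -1.5] turn(tool) [-0.06 -0.07 -0.03] shift [ -1.9   1.1 114.8] j1,j6 [-0.57 -0.71]
```

jog_arm(
  motion=[
    [0, 0, 0, -1, 1, 40, 30],
    [0, 0, 0, 0, 0, 45, 30],
    [0, 0, 0, 0, 0, 20, 30],
    [0, 0, 0, 0, 0, 8, 30],
    [0, 0, 0, 0, 0, 1, 30],
    [0, 0, 0, 0, 0, 0, 60],
    [0, 0, 0, 0, 0, 0, 60],
    [0, 0, 0, 0, 0, -10, 60],
    [0, 0, 0, 0, 0, -50, 60],
    [0, 0, 0, 0, 0, -55, 60],
  ],
)

```text
t: 13.3
eef_pos: [440.6, -202.0, 244.3]
tcp_rot: [-3.141, -0.001, 1.719]
ft_force: [0.7, -0.6, -0.3]
opening: 0.629
grip_force: 0.0
```

```bash
python3 go.py 637.5 35.2 240 3.5; python3 - <<'E'
from h import *
c=env.read_camera("wrist"); Q=cloud(c).reshape(-1,3)
m=(Q[:,0]>370)&(Q[:,0]<530)&(Q[:,1]>-325)&(Q[:,1]<-150)
n=m&(Q[:,2]>75)&(Q[:,2]<95)
print(n.sum(),np.percentile(Q[n],[1,50,99],axis=0).round(1).tolist(),cv2.minAreaRect(Q[n][:,:2].astype(np.float32)))
E
```

```text
t 13.3 pos [ 440.6 -202.   244.3] rot [-1.7995e+02 -5.0000e-02  9.8510e+01] F [ 0.7 -0.6 -0.3] turn(tool) [-0.05 -0.05  5.01] shift [224.7 211.    4.3] j1,j6 [-0.57 -0.71]
4243 [[417.6, -305.8, 81.0], [442.9, -208.9, 84.9], [473.3, -169.2, 86.3]] ((445.2142639160156, -238.50833129882812), (40.81764602661133, 139.46405029296875), 9.465132713317871)
```

jog_arm(
  motion=[
    [0, 0, 5, 20, 20, 0, 70],
    [0, 0, 0, 41, 38.5, 1, 70],
    [0, 0, 0, 41, 38.5, 1, 70],
    [0, 0, 0, 41, 38.5, 1, 70],
    [0, 0, 0, 41, 38.5, 1, 70],
    [0, 0, 0, 40, 37, 0, 70],
    [0, 0, 0, 0, 0, 0, 70],
    [0, 0, 0, 0, 0, 0, 70],
  ],
)

```text
t: 14.35
eef_pos: [635.4, 35.8, 238.9]
tcp_rot: [-3.141, -0.0, 1.633]
ft_force: [0.0, -1.1, -0.3]
opening: 0.735
grip_force: 0.0
```

```bash
python3 go.py 637.6 35.2 125 3.5
```

```text
t 14.35 pos [635.4  35.8 238.9] rot [-179.98   -0.     93.54] F [ 0.  -1.1 -0.3] turn(tool) [-0.02 -0.    0.04] shift [ -0.7   2.2 113.9] j1,j6 [-0.05 -0.11]
```

jog_arm(
  motion=[
    [0, 0, 0, -0.7, 2, 30, 70],
    [0, 0, 0, 0, 0, 40, 70],
    [0, 0, 0, 0, 0, 30, 70],
    [0, 0, 0, 0, 0, 14, 70],
    [0, 0, 0, 0, 0, 0, 70],
    [0, 0, 0, 0, 0, 0, 30],
    [0, 0, 0, 0, 0, 0, 30],
    [0, 0, 0, 0, 0, 0, 30],
    [0, 0, 0, 0, 0, 0, 30],
  ],
)

```text
t: 15.48
eef_pos: [638.0, 35.2, 125.2]
tcp_rot: [3.141, 0.0, 1.632]
ft_force: [-0.1, -0.6, 3.1]
opening: 0.418
grip_force: 29.9
```

jog_arm(
  motion=[
    [0, 0, 0, 0, 0, -10, 30],
    [0, 0, 0, 0, 0, -40, 30],
    [0, 0, 0, 0, 0, -50, 30],
    [0, 0, 0, 0, 0, -15, 30],
    [0, 0, 0, 0, 0, 0, 30],
  ],
)

```text
t: 16.1
eef_pos: [637.7, 35.2, 240.4]
tcp_rot: [3.14, 0.0, 1.632]
ft_force: [0.1, -0.1, -1.6]
opening: 0.423
grip_force: 29.9
```

```bash
python3 go.py 451 -6 240 3.5
```

```text
t 16.1 pos [637.7  35.2 240.4] rot [179.93   0.    93.51] F [ 0.1 -0.1 -1.6] turn(tool) [0.07 0.   0.01] shift [ -29.8 -188.9    0.4] j1,j6 [-0.05 -0.11]
```

jog_arm(
  motion=[
    [0, 0, 0, -3, -15, 0, 30],
    [0, 0, 0, -6, -36, 0, 30],
    [0, 0, 0, -6, -36, 0, 30],
    [0, 0, 0, -6, -36, 0, 30],
    [0, 0, 0, -5, -36, 0, 30],
    [0, 0, 0, -4, -29, 0, 30],
    [0, 0, 0, 0, 0, 40, 30],
    [0, 0, 0, 0, 0, 45, 30],
    [0, 0, 0, 0, 0, 20, 30],
    [0, 0, 0, 0, 0, 5, 30],
  ],
)

```text
t: 17.35
eef_pos: [450.9, -6.1, 127.7]
tcp_rot: [-3.137, -0.001, 1.632]
ft_force: [-0.4, -0.5, -1.4]
opening: 0.422
grip_force: 29.9
```

jog_arm(
  motion=[
    [0, 0, 0, 0, 0, 3, 30],
    [0, 0, 0, 0, 0, 0, 30],
  ],
)

```text
t: 17.6
eef_pos: [452.1, -6.2, 127.0]
tcp_rot: [3.141, 0.0, 1.632]
ft_force: [-0.4, -0.0, -0.7]
opening: 0.42
grip_force: 29.9
```

```bash
python3 go.py 451 -6 122.2 3.5
```

```text
t 17.6 pos [452.1  -6.2 127. ] rot [179.97   0.    93.5 ] F [-0.4 -0.  -0.7] turn(tool) [0.03 0.   0.  ] shift [ 0.3 -1.1  4.8] j1,j6 [-0.16 -0.22]
```

jog_arm(
  motion=[
    [0, 0, 0, 0, 0, 3, 30],
    [0, 0, 0, 0, 0, 1, 30],
    [0, 0, 0, 0, 0, 0.5, 30],
    [0, 0, 0, 0, 0, 0, 30],
  ],
)

```text
t: 18.1
eef_pos: [452.0, -6.2, 122.3]
tcp_rot: [3.141, -0.0, 1.632]
ft_force: [0.3, -0.6, -1.6]
opening: 0.422
grip_force: 29.9
```

jog_arm(
  motion=[
    [0, 0, 0, 0, 0, 0.7, 30],
    [0, 0, 0, 0, 0, 0, 30],
  ],
)

```text
t: 18.35
eef_pos: [452.0, -6.2, 122.1]
tcp_rot: [3.141, 0.0, 1.632]
ft_force: [-0.8, 0.5, 9.4]
opening: 0.419
grip_force: 29.9
```

jog_arm(
  motion=[
    [0, 0, 0, 0, 0, 0, 60],
    [0, 0, 0, 0, 0, 0, 70],
    [0, 0, 0, 0, 0, -15, 70],
    [0, 0, 0, 0, 0, -50, 80],
    [0, 0, 0, 0, 0, -50, 90],
    [0, 0, -10, 0, 0, 0, 90],
    [0, 0, -10, 0, 0, 0, 90],
    [0, 0, -10, 0, 0, 0, 90],
    [0, 0, -10, 0, 0, 0, 90],
    [0, 0, -10, 0, 0, 0, 90],
  ],
)

```text
t: 19.6
eef_pos: [451.9, -6.2, 236.4]
tcp_rot: [3.142, -0.0, 2.51]
ft_force: [0.9, -0.0, -0.2]
opening: 0.947
grip_force: 0.0
```

jog_arm(
  motion=[
    [0, 0, -10, 0, 0, 0, 90],
    [0, 0, -10, 0, 0, 0, 90],
    [0, 0, -10, 0, 0, 0, 90],
    [0, 0, -10, 0, 0, 0, 90],
    [0, 0, 0, 0, 0, 0, 90],
  ],
)

```text
t: 20.23
eef_pos: [451.9, -6.2, 236.4]
tcp_rot: [3.141, -0.0, -3.082]
ft_force: [0.6, 0.8, 0.4]
opening: 0.947
grip_force: 0.0
```

```bash
python3 go.py 452.0 -6.2 122 93.5; python3 - <<'E'
from h import *
c=env.read_camera("wrist"); Q=cloud(c).reshape(-1,3)
n=(abs(Q[:,0]-452)<60)&(abs(Q[:,1]+6)<60)&(Q[:,2]>75)&(Q[:,2]<95)
if n.any(): print(n.sum(),np.percentile(Q[n],[1,50,99],axis=0).round(1).tolist(),cv2.minAreaRect(Q[n][:,:2].astype(np.float32)))
c=env.read_camera("scene"); Q=cloud(c).reshape(-1,3);save(c["color"],"s1.png",1)
n=(abs(Q[:,0]-452)<60)&(abs(Q[:,1]+6)<60)&(Q[:,2]>78)&(Q[:,2]<88)
if n.any(): print(n.sum(),np.percentile(Q[n],[1,50,99],axis=0).round(1).tolist(),cv2.minAreaRect(Q[n][:,:2].astype(np.float32)))
E
```

```text
t 20.23 pos [451.9  -6.2 236.4] rot [ 1.7999e+02 -1.0000e-02 -1.7657e+02] F [0.6 0.8 0.4] turn(tool) [ 0.01 -0.01 -0.07] shift [-1.000e-01  0.000e+00  1.144e+02] j1,j6 [-0.16 -1.79]
3265 [[430.0, -35.5, 76.8], [449.6, -6.1, 82.8], [470.5, 23.2, 84.2]] ((450.7220764160156, -6.230587005615234), (39.893917083740234, 60.002105712890625), 3.708409070968628)
271 [[431.3, -35.1, 79.3], [454.8, -5.0, 84.2], [473.2, 24.0, 87.7]] ((451.6325988769531, -5.934518814086914), (42.738304138183594, 58.943824768066406), 4.191180229187012)
```

View pics/s1.png

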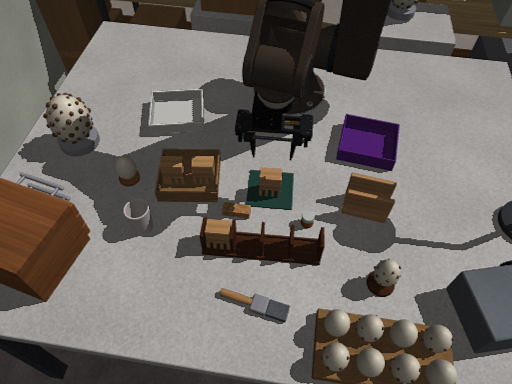

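The scene shows both faulty blocks upright in the box at about (172,170) and (202,168). The sound block stands on the mat at (270,182), and the other one is in the tray at (217,233). Next I take the mat block by its ends.

jog_arm(
  motion=[
    [0, 0, 0, 0, 0, 40, 90],
    [0, 0, 0, 0, 0, 45, 90],
    [0, 0, 0, 0, 0, 20, 90],
    [0, 0, 0, 0, 0, 5, 90],
    [0, 0, 0, 0, 0, 2, 90],
    [0, 0, 0, 0, 0, 0, 45],
    [0, 0, 0, 0, 0, 0, 45],
    [0, 0, 0, 0, 0, 0, 45],
    [0, 0, 0, 0, 0, 0, 45],
  ],
)

```text
t: 21.45
eef_pos: [452.1, -6.2, 124.8]
tcp_rot: [-3.142, 0.001, -3.081]
ft_force: [0.2, 0.6, 4.9]
opening: 0.626
grip_force: 30.0
```

```bash
python3 go.py 452.0 -6.2 122 93.5;
```

```text
t 21.45 pos [452.1  -6.2 124.8] rot [-1.800e+02  4.000e-02 -1.765e+02] F [0.2 0.6 4.9] turn(tool) [-0.    0.04 -0.  ] shift [0.1 0.  2.8] j1,j6 [-0.16 -1.79]
```

jog_arm(
  motion=[
    [0, 0, 0, 0, 0, -15, 45],
    [0, 0, 0, 0, 0, -40, 45],
    [0, 0, 0, 0, 0, -50, 45],
    [0, 0, 0, 0, 0, -40, 45],
    [0, 0, 0, 0, 0, -15, 45],
    [0, 0, 0, 0, 0, 0, 45],
  ],
)

```text
t: 22.2
eef_pos: [452.0, -6.2, 285.3]
tcp_rot: [-3.141, 0.002, -3.081]
ft_force: [0.5, 0.6, -2.1]
opening: 0.628
grip_force: 30.0
```

```bash
python3 go.py 466.5 264.2 275 83.2;
```

```text
t 22.2 pos [452.   -6.2 285.3] rot [-1.7998e+02  1.2000e-01 -1.7650e+02] F [ 0.5  0.6 -2.1] turn(tool) [-1.00e-02  1.20e-01  1.03e+01] shift [ 17.6 270.2  10.3] j1,j6 [-0.16 -1.79]
```

jog_arm(
  motion=[
    [0, 0, 5, 3, 20, 0, 45],
    [0, 0, 5.3, 3, 40, 0, 45],
    [0, 0, 0, 4, 40, 0, 45],
    [0, 0, 0, 4, 40, 0, 45],
    [0, 0, 0, 0, 0, 0, 45],
    [0, 0, 0, 0, 0, 0, 45],
  ],
)

```text
t: 22.95
eef_pos: [447.1, 133.7, 283.6]
tcp_rot: [-3.141, -0.002, 3.024]
ft_force: [-1.0, -0.3, -2.0]
opening: 0.629
grip_force: 30.0
```

```bash
python3 go.py 466.5 264.2 275 83.2; python3 - <<'E'
from h import *
c=env.read_camera("wrist"); Q=cloud(c).reshape(-1,3); save(c["color"],"w2.png",1.2); np.savez("w2.npz",c=c["color"],p=cloud(c))
n=(abs(Q[:,0]-466)<60)&(abs(Q[:,1]-264)<80)&(Q[:,2]>95)&(Q[:,2]<105)
print(n.sum(),np.median(Q[n][:,2]),cv2.minAreaRect(Q[n][:,:2].astype(np.float32)))
for z in (38,10):
    n=(abs(Q[:,0]-466)<30)&(abs(Q[:,1]-264)<80)&(abs(Q[:,2]-z)<4)
    print(z,n.sum(),np.percentile(Q[n],[1,50,99],axis=0).round(1).tolist() if n.any() else 0)
E
```

```text
t 22.95 pos [447.1 133.7 283.6] rot [-1.7997e+02 -9.0000e-02  1.7323e+02] F [-1.  -0.3 -2. ] turn(tool) [-0.03 -0.09  0.03] shift [ -3.8 131.9   8.6] j1,j6 [ 0.15 -1.3 ]
2932 99.59924646735791 ((464.7168273925781, 264.214111328125), (120.10205841064453, 69.79374694824219), 83.05631256103516)
38 1107 [[448.5, 202.4, 34.2], [472.8, 263.2, 37.6], [494.1, 316.1, 41.8]]
10 1067 [[437.2, 201.9, 7.6], [468.0, 222.8, 9.9], [493.8, 323.3, 13.7]]
```

View pics/w2.png

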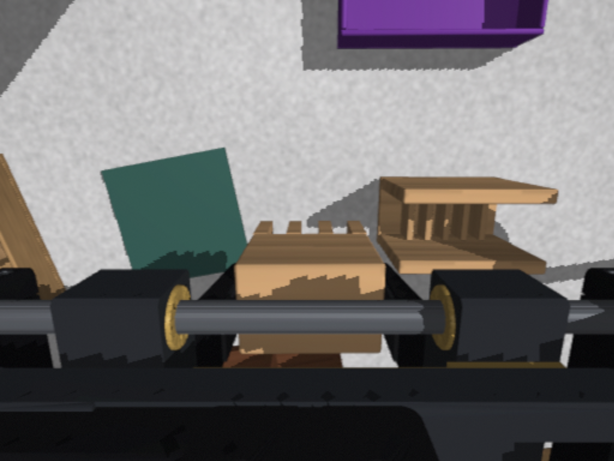

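The wrist picture shows the comb held level at (312,300), with four even fins. The base is at (465,225), and all five of its fins are visible. Aligning above the base at (466, 264.2), yaw -6.9°.

jog_arm(
  motion=[
    [0, 0, 0, -1, 35, 0, 45],
    [0, 0, 0, -1, 40, 0, 45],
    [0, 0, 0, -1, 40, 0, 45],
    [0, 0, 0, 0, 17, 20, 45],
    [0, 0, 0, 0, 0, 25, 45],
    [0, 0, 0, 0, 0, 0, 45],
    [0, 0, 0, 0, 0, 0, 45],
  ],
)

```text
t: 23.88
eef_pos: [466.4, 264.1, 240.2]
tcp_rot: [3.141, 0.001, 3.022]
ft_force: [-0.8, -0.5, -0.5]
opening: 0.628
grip_force: 30.0
```

```bash
python3 go.py 466 264.2 163 83.1
```

```text
t 23.88 pos [466.4 264.1 240.2] rot [1.7998e+02 3.0000e-02 1.7314e+02] F [-0.8 -0.5 -0.5] turn(tool) [0.02 0.03 0.04] shift [ 0.5  0.1 77.2] j1,j6 [ 0.39 -1.06]
```

jog_arm(
  motion=[
    [0, 0, 0, 0.5, 0, 15, 45],
    [0, 0, 0, 0, 0, 20, 45],
    [0, 0, 0, 0, 0, 20, 45],
    [0, 0, 0, 0, 0, 15, 45],
    [0, 0, 0, 0, 0, 0, 45],
    [0, 0, 0, 0, 0, 0, 45],
  ],
)

```text
t: 24.62
eef_pos: [465.7, 264.8, 170.0]
tcp_rot: [3.141, 0.001, 3.023]
ft_force: [-0.6, 0.6, -1.5]
opening: 0.633
grip_force: 30.0
```

```bash
python3 go.py 466 264.2 158 83.1
```

```text
t 24.62 pos [465.7 264.8 170. ] rot [1.7997e+02 4.0000e-02 1.7319e+02] F [-0.6  0.6 -1.5] turn(tool) [0.03 0.04 0.09] shift [-0.4 -0.6 12. ] j1,j6 [ 0.39 -1.06]
```

jog_arm(
  motion=[
    [0, 0, 0, -0.3, -0.6, 5, 45],
    [0, 0, 0, 0, 0, 4, 45],
    [0, 0, 0, 0, 0, 3, 45],
    [0, 0, 0, 0, 0, 2, 45],
    [0, 0, 0, 0, 0, 0, 45],
  ],
)

```text
t: 25.25
eef_pos: [465.6, 264.2, 155.4]
tcp_rot: [-3.142, -0.0, 3.023]
ft_force: [-0.3, -0.3, -0.6]
opening: 0.632
grip_force: 30.0
```

The block has entered the fins with no contact force. Lowering on.

jog_arm(
  motion=[
    [0, 0, 0, 0, 0, 4, 45],
    [0, 0, 0, 0, 0, 4, 45],
    [0, 0, 0, 0, 0, 4, 45],
    [0, 0, 0, 0, 0, 4, 45],
    [0, 0, 0, 0, 0, 3, 45],
    [0, 0, 0, 0, 0, 1.5, 45],
    [0, 0, 0, 0, 0, 0, 45],
  ],
)

```text
t: 26.12
eef_pos: [465.7, 264.1, 135.0]
tcp_rot: [3.142, -0.0, 3.023]
ft_force: [-0.3, -0.6, -1.7]
opening: 0.628
grip_force: 30.0
```

jog_arm(
  motion=[
    [0, 0, 0, 0, 0, 1.5, 45],
    [0, 0, 0, 0, 0, 1, 45],
    [0, 0, 0, 0, 0, 0.5, 45],
    [0, 0, 0, 0, 0, 0, 45],
  ],
)

```text
t: 26.62
eef_pos: [465.7, 264.1, 132.0]
tcp_rot: [3.142, -0.0, 3.023]
ft_force: [0.2, 0.8, -0.2]
opening: 0.635
grip_force: 30.0
```

jog_arm(
  motion=[
    [0, 0, 0, 0, 0, 0.6, 45],
    [0, 0, 0, 0, 0, 0, 45],
  ],
)

```text
t: 26.88
eef_pos: [465.7, 264.1, 131.8]
tcp_rot: [3.141, 0.0, 3.023]
ft_force: [0.2, -0.6, 6.2]
opening: 0.628
grip_force: 30.0
```

Contact comes exactly at home height. Releasing and withdrawing.

jog_arm(
  motion=[
    [0, 0, 0, 0, 0, 0, 70],
    [0, 0, 0, 0, 0, 0, 80],
    [0, 0, 0, 0, 0, 0, 80],
    [0, 0, 0, 0, 0, -10, 80],
    [0, 0, 0, 0, 0, -30, 80],
    [0, 0, 0, 0, 0, -50, 80],
    [0, 0, 0, 0, 0, -50, 80],
    [0, 0, 0, 0, -60, 0, 80],
    [0, 0, 0, 0, -60, 0, 80],
    [0, 0, 0, 0, 0, 0, 80],
  ],
)

```text
t: 28.12
eef_pos: [451.0, 142.3, 272.3]
tcp_rot: [-3.142, 0.001, 3.019]
ft_force: [0.7, 0.8, 0.2]
opening: 0.839
grip_force: 0.0
```

```bash
python3 - <<'E'
from h import *
for k in("scene","top","wrist"):
    c=env.read_camera(k); Q=cloud(c).reshape(-1,3)
    if k=="scene": save(c["color"],"s2.png",1.5)
    n=(abs(Q[:,0]-466)<17)&(abs(Q[:,1]-264)<27)&(Q[:,2]>60)
    q=Q[n]; 
    if len(q)>20:
        A=np.c_[q[:,:2]-[466,264],np.ones(len(q))]; print(k,len(q),np.linalg.lstsq(A,q[:,2],rcond=None)[0].round(3),np.median(q[:,2]))
E
```

```text
scene 192 [ 1.900e-02 -5.000e-03  9.159e+01] 91.67286610017891
wrist 1989 [-1.0000e-03 -1.0000e-03  8.9813e+01] 89.7896681809724
```

View pics/s2.png

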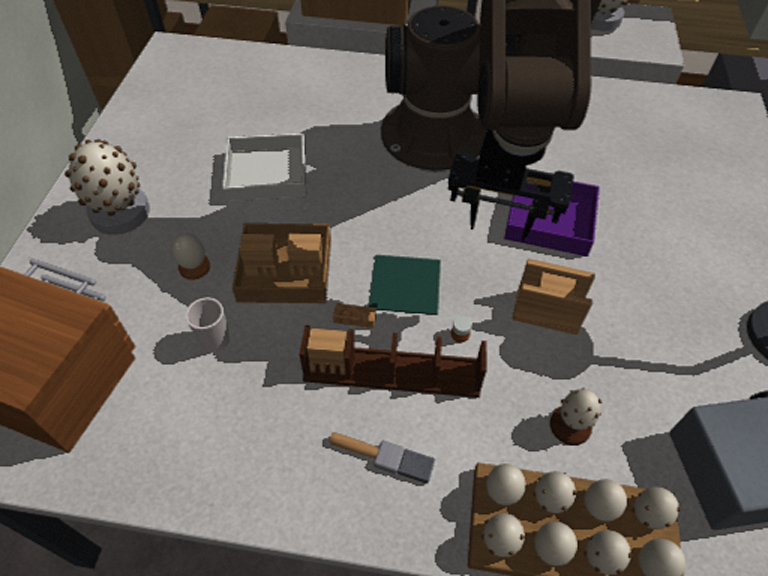

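The picture shows the block level in the base at (555,285), with its top at 89.8 mm where 90 is expected. Both rejects are in the cardboard box at (285,258), the other sound block is still in the tray at (327,350), and nothing else has moved.

```bash
python3 -c "
from cell import env
print(env.job_done())"
```

```text
the job is handed in; nothing more can be done
None
```

The job is done and handed in after about 28 s: both faulty blocks are in the cardboard box, one sound block sits level and fully home in the base after the re-grip on the mat, and the other still stands in the tray.

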